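# Take the paint bottle out over the rack's front rail

## Robot

A 6-joint arm with a two-finger parallel gripper is mounted at the origin on a cart in front of the work surface, level with it; the furniture and walls round the work are solid. World frame = base frame: x ahead of the robot, y to its left, z up, the work surface at z = 0. Lengths are in mm, angles in rad, forces in N, time in s.
With the tool pointing down it reaches from about 300 to 750 mm from the base axis. Payload 8.5 kg.
Tool frame: the origin (TCP) lies on the front face of the gripper's body, between the roots of the fingers; the fingertips stand 73 mm ahead of it and the grasp point (between the pads) lies 54 mm ahead of it; z points along the fingers, y is the line along which they close (so a half turn about z gives the same grasp; the last joint's range is limited). The gripper opens to 85 mm and grips with 20 to 120 N. Pads are 22 mm wide; open, the fingers measure 114 mm over their backs; the gripper's body (76 mm by 85 mm) begins 54 mm behind the grasp point. The pads swing forward as they close: fully open they stand 13 mm farther back than shut.
Start: joints at [-1.372, 0.381, 1.297, -0, 1.464, -0.215], TCP at [221.143, -503.564, 303.922] pointing down, gripper open.
Joint ranges: [-3.11, 3.11], [-0.89, 2.33], [0.22, 2.48], [-1.42, 4.56], [0.17, 2.85], [-2.88, 2.88]. Speed limits (rad/s): [2.39, 2.39, 3.14, 3.14, 3.14, 3.14].

## Interface

Orientations are given as a rotation vector (axis times angle).
In Python, from bench import observe, viewer, robot, spotter gives the robot as it stands. The module is installed in compiled form; this text tells all that it offers.
- The arm moves only by the shell command python3 -m creep 'ROWS' [OPENING] [FORCE]. ROWS is JSON, a list of rows, each a list of 4 numbers: the shift along the tool's x, y, z in cm, then the turn about the tool's z in rad. A call has 1 to 8 rows; each row shifts and turns the commanded pose from where the row before left it, along the tool's axes as they then stand; what a row does not reach is not made up. A row lasts 1/8 s, in which the tool goes at most 62.5 mm and 10.7 degrees, less where a joint would pass 70% of its speed; a pose out of reach is approached as far as the arm can. A call with a gripper value outside its range is refused whole. OPENING is the opening, from 0 (shut) to 1 (fully open), set as the call begins (- or left out, the last holds). The fingers move at their own pace and stop on an object; FORCE is the grip in N (left out, the last holds). Time passes only in rows, so rows that do not move let the fingers close. It gives the time, the measured TCP pose, the force, the opening and the grip force at its end, in the units of the state.
- observe(): the state, without advancing time (a new reading comes with each control period).
- viewer.read_camera(name): name is "scene" or "side" or "wrist"; returns (picture, depth): 400x640x3 uint8, red, green, blue; 400x640 float32, mm along the optical axis (not along the pixel's ray), 0 where there is no reading.
- viewer.camera_model(name): a dict with "fx", "fy", "cx", "cy" (pixels), "dist" ([k1, k2, p1, p2, k3] as OpenCV has them; the pictures are not rectified), "pose" (4x4, takes a point from camera to world coordinates); the wrist camera has in their place "T_tool_cam" (4x4, takes a point from camera to tool coordinates, whose origin is the TCP and whose axes are the flange's). Camera axes: x right, y up, looking along -z (the intrinsics and any distortion apply to the point x, -y, -z); pixel columns grow to the right and rows downward; lengths in mm; the calibration is good to about 2 mm. A picture is of the moment at which its call begins: read the wrist's pose just before it. camera_model takes no time and is no camera call.
- robot.sign_off(): hands the job in; it is judged then, once.
Trained networks look in the newest picture that a camera, given by its name, has taken for a name from the list of things; names that differ only in an ending like _2 or _b are one class to them, and where a whole thing is asked for, a point or a joint stands for the part that bears it (a point fixed in the world has none). Each returns a list of dicts, best first, with "score" (0 to 1); they miss things now and then, are a little off and sometimes report something else, mostly with a low value. They report only what shows in the picture. A call takes as long as a camera call. They do not tell look-alikes from the thing itself.
- spotter.recognise(camera, target): "position" ([x, y, z] in mm, in world coordinates, good to about 4 mm: the middle of the surface that is visible of it).
- spotter.cut_out(camera, target): "pixels" (400x640 bool, what is visible of it).
- spotter.landmark_of(camera, target): "position" ([x, y, z] in mm, in world coordinates, good to about 4 mm: a listed point, or the origin of a listed thing).
The state is a dict: "time_s": time; "qpos": joint angles; "joint_velocities": joint speeds; "joint_efforts": joint torques, N m; "position": TCP position; "orientation": TCP orientation; "wrist_force": force on the tool from outside, world axes, zero at the start; "moment": the same for the moment, N m; "opening": finger opening in mm; "finger_force": force on a finger pad.
Only numpy, scipy, OpenCV 4.12 (cv2) and the standard library are available. Lean on these libraries where they do the work, as an engineer would, in place of code of your own. Each camera call takes 0.05 s, during which the arm holds its last target. There are 200 camera calls.

## Task

Take the tall paint bottle out of the wooden ink rack and stand it on the white mixing tile: lift it straight up until its foot clears the rack's front rail, then draw it forward over that rail. Keep it upright, set it down with its whole foot on the tile rather than dropping it, and let go; leave the jars in the rack where they stand.

Things in the scene. Friction and masses are not known exactly. Their poses are not given: they have to be found in the camera images.
- bottle_mid (a point): centre, half-way up, of the paint bottle: a round white squeeze bottle with a black cap, 142 mm tall, 0.3 to 0.5 kg, loose, the tallest thing in the rack, near its left or right end. Its foot is 71 mm below this point. Body 66 mm in diameter up to 33 mm above this point; shut cap 52 to 54 mm in diameter from 34 mm above it to the top (71 mm): the bottle can be carried by the cap. z up.
- rack: fixed wooden rack, 382 mm long (y), 130 deep, open above. Origin: centre of its underside; x to its back, y left, z up. Heights above the origin: board 60 mm; front rail (lath, x = -65 to -55 mm) top 100, so 40 above the board; end panels 110 (inner faces y = +-179 mm); back board 130 (x = 55 to 65 mm). In its middle a fixed small jar, 51 mm in diameter, 46 tall, stands on the board.
- jar: loose ink jar with a white lid, 55 mm in diameter and 55 mm tall, in the other end of the rack from the bottle. Origin: centre of its underside, z up.
- tile: fixed square white mixing tile, 140 x 140 mm and 8 mm thick, flat on the bench in front of the rack. Origin: centre of its underside, on the bench; x and y along its edges, z up; its top is 8 mm above the origin.
Mind the look-alikes: they are no part of the job. Of the things like the jar, leave any that is green or purple; of the rest the larger one is meant.

How it is judged (in metres and radians):
On the way, in this order (a step that is already met when the one before it is completed fails the run):
1. the bottle is lifted, still behind the rail, until its foot is above the rail's top (z of bottle_mid in the frame of rack above 0.173 m and x of bottle_mid in the frame of rack above -0.03 m), for 0.05 s.
2. the bottle is drawn out over the front rail, between the rack's ends, its foot above the rail's top (x of bottle_mid in the frame of rack below -0.08 m and z of bottle_mid in the frame of rack above 0.165 m and y of bottle_mid in the frame of rack between -0.2 and 0.2 m), for 0.05 s.
3. the bottle is set down on the tile while still held (z of bottle_mid in the frame of tile below 0.092 m and x of bottle_mid in the frame of tile between -0.04 and 0.04 m and y of bottle_mid in the frame of tile between -0.04 and 0.04 m and contact force between the fingers and bottle above 1 N), for 0.05 s.
At the end, for the whole second after the job is handed in: The bottle stands upright (within about 6 degrees) and at rest on the tile, released, its axis within 38 mm of the tile's centre along each edge (its whole foot on the tile); the loose jar stands upright in the rack within 20 mm of where it was (x of bottle_mid in the frame of tile between -0.038 and 0.038 m and y of bottle_mid in the frame of tile between -0.038 and 0.038 m and z of bottle_mid in the frame of tile between 0.074 and 0.084 m and angle between bottle_mid's own z axis and vertical below 0.1 rad and linear speed of bottle below 0.02 m/s and distance of jar from where it was at the start of the episode below 0.02 m and angle between jar's own z axis and vertical below 0.17 rad); the robot touches nothing.
It fails at once if the bottle is tipped by more than 20 degrees (angle between bottle_mid's own z axis and vertical above 0.35 rad).
It fails at once if the loose jar in the rack is shifted by more than 20 mm (distance of jar from where it was at the start of the episode above 0.02 m).
It also fails if it takes over 35 s, if anything falls off the work surface, if the arm or the gripper's body presses on something with over 40 N, if the wrist force passes 120 N, or if a joint passes its speed limit or range.

## Working session

There is one attempt and no reset: what is moved stays moved. The work goes in short steps, Python scripts to look and compute and a shell command to move; the robot and the scene stay as the last step left them, time stands still between calls to the robot, and variables do not carry over. Pictures are saved under pics/ and viewed, at most 10 in all, crops included, and the job is handed in when it is done.

```bash
mkdir -p pics; cat > h.py <<'E'
import numpy as np, cv2
from scipy.spatial.transform import Rotation as R
from bench import observe, viewer, robot, spotter
def pose(cam):
    m=viewer.camera_model(cam)
    if 'pose' in m: return m,np.array(m['pose'])
    s=observe();T=np.eye(4);T[:3,:3]=R.from_rotvec(s['orientation']).as_matrix();T[:3,3]=s['position']
    return m,T@np.array(m['T_tool_cam'])
def cloud(m,T,d,mask):
    v,u=np.nonzero(mask&(d>0)); z=d[v,u]
    K=np.array([[m['fx'],0,m['cx']],[0,m['fy'],m['cy']],[0,0,1.]])
    p=cv2.undistortPoints(np.stack([u,v],1).astype(np.float64)[:,None],K,np.array(m['dist'],float))[:,0]
    P=np.stack([p[:,0]*z,-p[:,1]*z,-z],1)
    return P@T[:3,:3].T+T[:3,3]
E
python3 - <<'E'
from h import *
for c in ['scene','side']:
    m,T=pose(c); im,d=viewer.read_camera(c); cv2.imwrite(f'pics/{c}0.png',im[:,:,::-1])
    for t in ['bottle_mid','rack','jar','tile']:
        for r in spotter.landmark_of(c,t)[:4]: print(c,t,np.round(r['position']),round(r['score'],2))
        for r in spotter.cut_out(c,t)[:3]:
            P=cloud(m,T,d,r['pixels']); print('  cut',round(r['score'],2),len(P),np.round(np.percentile(P,[2,50,98],axis=0)).tolist() if len(P) else '')
s=observe();print(s['time_s'],s['orientation'],R.from_rotvec(s['orientation']).as_matrix().round(3))
E
```

```text
scene bottle_mid [670. 124. 131.] 0.72
  cut 0.82 2280 [[641.0, 103.0, 69.0], [655.0, 137.0, 149.0], [692.0, 154.0, 205.0]]
scene rack [658.  28.   4.] 0.59
scene rack [440.  87.  -3.] 0.28
  cut 0.75 10474 [[576.0, -155.0, 19.0], [651.0, 47.0, 83.0], [725.0, 221.0, 132.0]]
  cut 0.55 697 [[625.0, -97.0, 67.0], [642.0, -62.0, 108.0], [672.0, -49.0, 119.0]]
scene jar [645. -77.  53.] 0.8
scene jar [509. -53.   0.] 0.8
scene jar [ 648. -241.    2.] 0.63
scene jar [ 503. -125.   -3.] 0.55
  cut 0.94 713 [[625.0, -96.0, 66.0], [642.0, -62.0, 108.0], [673.0, -49.0, 119.0]]
  cut 0.63 171 [[623.0, -262.0, 49.0], [646.0, -242.0, 57.0], [673.0, -227.0, 60.0]]
  cut 0.62 324 [[485.0, -177.0, 1.0], [498.0, -114.0, 34.0], [521.0, -104.0, 41.0]]
scene tile [439.  88.   1.] 0.62
  cut 0.56 4235 [[365.0, 15.0, 6.0], [434.0, 91.0, 9.0], [505.0, 157.0, 12.0]]
side bottle_mid [671. 118. 132.] 0.69
  cut 0.94 1087 [[641.0, 87.0, 79.0], [671.0, 98.0, 143.0], [706.0, 475.0, 202.0]]
side rack [653.  31.  -2.] 0.83
  cut 0.96 4936 [[574.0, -168.0, 4.0], [635.0, -158.0, 69.0], [718.0, 211.0, 130.0]]
side jar [509. -50.   0.] 0.68
side jar [653. -72.  59.] 0.61
side jar [ 649. -232.    2.] 0.59
side jar [ 504. -115.   -3.] 0.54
  cut 0.9 481 [[625.0, -102.0, 83.0], [649.0, -92.0, 108.0], [674.0, -55.0, 116.0]]
  cut 0.82 290 [[490.0, -109.0, 1.0], [513.0, -65.0, 33.0], [527.0, -14.0, 40.0]]
  cut 0.61 1047 [[623.0, -266.0, 0.0], [647.0, -256.0, 44.0], [674.0, -211.0, 57.0]]
side tile [434.  91.  -5.] 0.93
  cut 0.85 1164 [[368.0, 6.0, 3.0], [435.0, 72.0, 8.0], [507.0, 152.0, 10.0]]
0.9 [-3.07458395e+00 -6.45340569e-01 -1.20300878e-05] [[ 0.916  0.402  0.   ]
 [ 0.402 -0.916  0.   ]
 [ 0.    -0.    -1.   ]]
```

View pics/scene0.png

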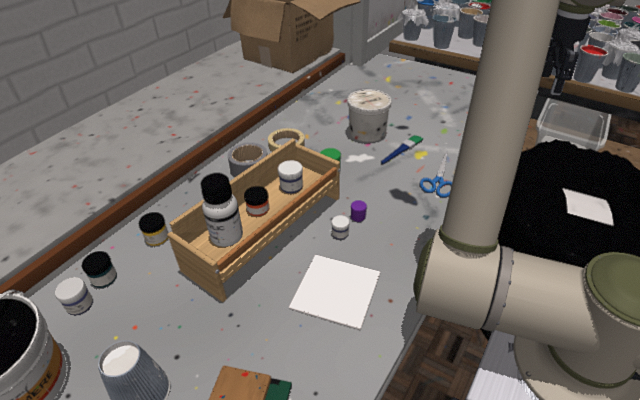

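View pics/side0.png

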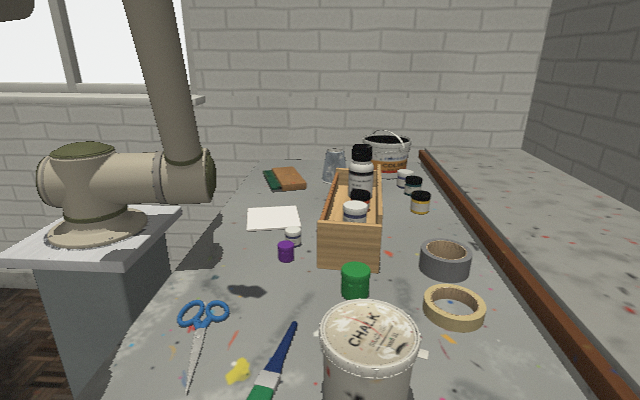

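The scene camera shows the white bottle with black cap in the rack's left end at about (222,210). The white-lidded jar is at (290,177), the tile at (336,290), and the robot base at right. The side view agrees: bottle (361,170), jar (355,212), tile (273,218). Next I measure them precisely.

```bash
python3 - <<'E'
from h import *
from scipy.optimize import least_squares
A=[]
for c in ['scene','side']:
    m,T=pose(c); im,d=viewer.read_camera(c)
    P=cloud(m,T,d,np.ones(d.shape,bool))
    near=np.hypot(P[:,0]-671,P[:,1]-121)<60
    cap=P[near&(P[:,2]>172)&(P[:,2]<197)]
    body=P[near&(P[:,2]>135)&(P[:,2]<160)&(np.hypot(P[:,0]-671,P[:,1]-121)<42)]
    for n,Q,r in [('cap',cap,26.5),('body',body,33)]:
        f=least_squares(lambda p:np.hypot(Q[:,0]-p[0],Q[:,1]-p[1])-r,[671,121],loss='soft_l1',f_scale=2)
        print(c,n,len(Q),f.x.round(1),np.abs(f.fun).mean().round(2))
    top=P[near&(P[:,2]>197)]; print(' top',np.median(top[:,2]),np.median(top,axis=0).round(1),len(top))
    q=spotter.cut_out(c,'tile')[0]['pixels']; q=cloud(m,T,d,q); q=q[np.abs(q[:,2]-8)<6]
    print(' tile',cv2.minAreaRect(q[:,:2].astype(np.float32)))
    A.append(P)
    b=P[(abs(P[:,0]-650)<110)&(abs(P[:,1]-29)<230)]
    # front face rail top, backboard top
    for n,z0,z1 in [('rail',94,103),('back',126,134)]:
        Q=b[(b[:,2]>z0)&(b[:,2]<z1)]
        Q=Q[(Q[:,0]<620) if n=='rail' else (Q[:,0]>690)]
        if len(Q)>20: print(n,len(Q),np.percentile(Q,[2,50,98],axis=0).round(0).tolist(),cv2.fitLine(Q[:,:2].astype(np.float32),cv2.DIST_HUBER,0,.01,.01).ravel().round(3))
E
```

```text
scene cap 329 [674.3 120.5] 0.78
scene body 506 [675.9 119.4] 2.28
 top 203.72887074757216 [669.2 124.8 203.7] 440
 tile ((440.03656005859375, 81.97499084472656), (142.53994750976562, 148.9619140625), 12.184417724609375)
rail 924 [[574.0, -150.0, 94.0], [595.0, 63.0, 100.0], [613.0, 221.0, 103.0]] [8.50000e-02 9.96000e-01 5.93358e+02 6.26220e+01]
back 587 [[694.0, -147.0, 126.0], [710.0, 13.0, 131.0], [730.0, 198.0, 134.0]] [8.90000e-02 9.96000e-01 7.10867e+02 2.88440e+01]
side cap 191 [672.1 122.2] 1.04
side body 256 [672.1 124. ] 2.63
 top 201.46935469205698 [672.2 109.6 201.5] 101
 tile ((436.5298767089844, 83.00212860107422), (139.245361328125, 143.79580688476562), 12.040886878967285)
rail 323 [[573.0, -162.0, 95.0], [592.0, -57.0, 100.0], [618.0, 210.0, 103.0]] [ 6.90000e-02  9.98000e-01  5.92144e+02 -8.82000e-01]
back 242 [[692.0, -155.0, 127.0], [706.0, -26.0, 130.0], [728.0, 188.0, 131.0]] [ 8.60000e-02  9.96000e-01  7.07782e+02 -1.57300e+01]
```

```bash
python3 -m creep '[[2,-1.2,-0.5,0],[4.5,-2.65,-0.5,0],[4.5,-2.65,-0.5,0],[4.5,-2.65,-0.5,0],[4.5,-2.65,-0.5,0],[4.5,-2.65,-0.5,0],[4.5,-2.65,0,0],[4.5,-2.65,0,0]]' 1 50
```

```text
time_s: 2.1
position: [449.1, -185.3, 334.5]
orientation: [3.074, 0.646, 0.001]
wrist_force: [1.1, -0.4, -0.3]
opening: 85.5
finger_force: 0.0
```

```bash
python3 -m creep '[[4.5,-2.65,0,0],[4.5,-2.65,0,0],[4.5,-2.65,0,0],[4.5,-2.65,0,0],[4.5,-2.65,0,0],[2.5,-1.4,0,0],[0,0,0,0],[0,0,0,0]]'
```

```text
time_s: 3.1
position: [617.8, 46.8, 334.2]
orientation: [3.074, 0.646, -0.0]
wrist_force: [0.1, 1.0, -0.1]
opening: 85.1
finger_force: 0.0
```

```bash
cat > w.py <<'E'
from h import *
from scipy.optimize import least_squares
import sys
m,T=pose('wrist'); s=observe(); im,d=viewer.read_camera('wrist'); cv2.imwrite(sys.argv[1],im[:,:,::-1])
P=cloud(m,T,d,np.ones(d.shape,bool))
t=P[(P[:,2]>196)&(P[:,2]<210)&(np.hypot(P[:,0]-673,P[:,1]-121)<45)]
print(len(t)); 
if len(t)>50: print('cap',cv2.minEnclosingCircle(t[:,:2].astype(np.float32)),np.median(t[:,2]))
M=R.from_rotvec(s['orientation']).as_matrix(); print(s['time_s'],s['position'],s['opening'])
print('tool shift to (673,121.5,237):',M.T@(np.array([673,121.5,237])-s['position']))
print('tool axes',M.round(3).tolist())
E
python3 w.py pics/w1.png
```

```text
4803
cap ((672.5623779296875, 122.0620346069336), 26.092823028564453) 202.38333426329447
3.1 [617.7979932   46.79831956 334.18578458] 85.1480744521051
tool shift to (673,121.5,237): [ 80.60994552 -46.1851037   97.16816464]
tool axes [[0.915, 0.402, -0.0], [0.402, -0.915, -0.0], [-0.0, 0.0, -1.0]]
```

View pics/w1.png

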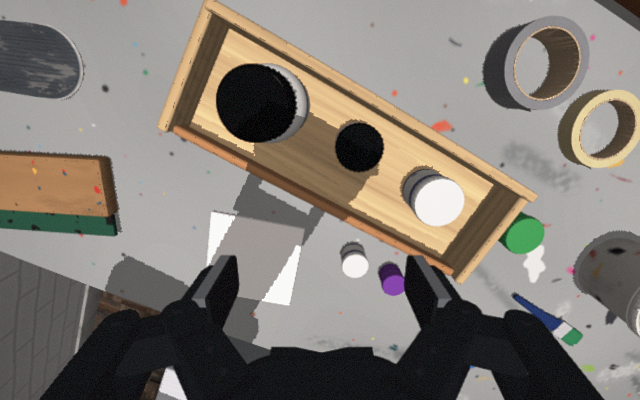

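The wrist view shows the cap at (262,103), clear of the small black jar (359,146) and the jar (435,198). Its fit (672.6, 122.1) agrees with the other cameras.

```bash
python3 -m creep '[[4,-2.3,0,0],[4.06,-2.35,0,0],[0,0,2,0],[0,0,3,0],[0,0,3,0],[0,0,1.7,0],[0,0,0,0],[0,0,0,0]]'; python3 -m creep '[[0,0,0,0],[0,0,0,0],[0,0,0,0],[0,0,0,0],[0,0,0,0],[0,0,0,0]]' 0 50
```

```text
time_s: 4.15
position: [673.7, 121.1, 238.3]
orientation: [3.074, 0.644, 0.003]
wrist_force: [-0.7, 0.6, 0.9]
opening: 85.4
finger_force: 0.0
time_s: 4.9
position: [673.9, 121.5, 238.2]
orientation: [3.074, 0.645, 0.004]
wrist_force: [-0.1, -0.4, 5.7]
opening: 51.1
finger_force: 53.2
```

```bash
python3 -m creep '[[0,0,-0.5,0],[0,0,-1,0],[0,0,-1.5,0],[0,0,-1.5,0],[0,0,-1.5,0],[0,0,-0.5,0],[0,0,0,0],[0,0,0,0]]'; python3 - <<'E'
from h import *
s=observe(); M=R.from_rotvec(s['orientation']).as_matrix()
for c in ['scene','side']:
    for r in spotter.landmark_of(c,'bottle_mid')[:1] if viewer.read_camera(c) else []: print(c,r)
print(s['position'],M.T@(np.array([550,121,s['position'][2]])-s['position']),M.T@(np.array([437,84,s['position'][2]])-s['position']))
E
```

```text
time_s: 5.9
position: [673.4, 121.6, 301.2]
orientation: [-3.074, -0.645, 0.002]
wrist_force: [-0.4, 0.7, -3.5]
opening: 50.9
finger_force: 52.7
scene {'position': [672.2, 121.6, 193.4], 'score': 0.88}
side {'position': [671.7, 120.8, 195.4], 'score': 0.91}
[673.43111722 121.60428184 301.18710065] [-113.25535292  -49.07953842    0.17262185] [-231.59514792  -60.64101779    0.33109687]
```

```bash
python3 -m creep '[[-1,-0.26,0,0],[-2,-0.52,0,0],[-3,-0.78,0,0],[-3.5,-0.92,0,0],[-3.5,-0.92,0,0],[-3.5,-0.92,0,0],[-3,-0.78,0,0],[-2,-0.52,0,0]]'; python3 -m creep '[[-1.2,-0.32,0,0],[-0.46,-0.12,0,0],[0,0,0,0],[0,0,0,0],[0,0,0,0]]'; python3 - <<'E'
from h import *
for c in ['scene','side']:
    m,T=pose(c); im,d=viewer.read_camera(c); cv2.imwrite(f'pics/{c}1.png',im[:,:,::-1])
    for n in ['bottle_mid','tile']:
        for r in spotter.landmark_of(c,n)[:1]: print(c,n,r)
print(observe()['position'])
E
```

```text
time_s: 7.1
position: [452.7, 86.5, 302.2]
orientation: [3.075, 0.645, 0.001]
wrist_force: [0.1, -0.6, -3.7]
opening: 51.2
finger_force: 52.7
time_s: 7.72
position: [437.5, 84.0, 301.8]
orientation: [-3.074, -0.645, 0.0]
wrist_force: [0.4, -1.0, -2.9]
opening: 51.0
finger_force: 52.7
scene bottle_mid {'position': [436.7, 86.0, 195.2], 'score': 0.67}
scene tile {'position': [438.1, 87.3, -0.8], 'score': 0.61}
side bottle_mid {'position': [435.0, 83.8, 195.0], 'score': 0.7}
side tile {'position': [437.9, 88.5, -3.7], 'score': 0.76}
[437.18574356  83.97583673 301.89040271]
```

View pics/side1.png

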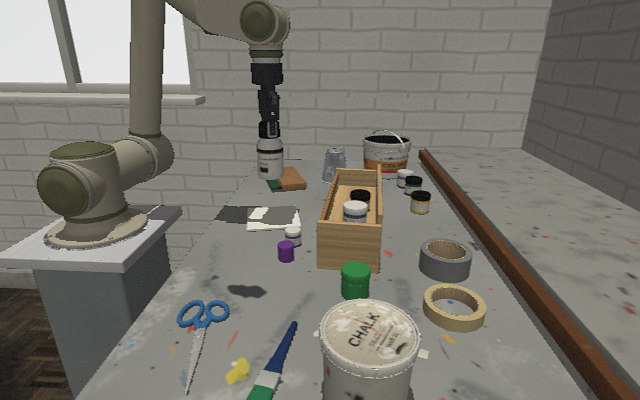

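The side view shows the bottle hanging upright at (270,160) over the tile (273,218). The jar is still in place at (355,212). Lowering now: contact is expected about 115.5 mm down.

```bash
python3 -m creep '[[0,0,1,0],[0,0,2,0],[0,0,2.5,0],[0,0,2.5,0],[0,0,2,0],[0,0,1,0],[0,0,0.2,0],[0,0,0,0]]'; python3 -m creep '[[0,0,0.1,0],[0,0,0.1,0],[0,0,0,0],[0,0,0,0]]'
```

```text
time_s: 9.02
position: [437.4, 83.9, 190.3]
orientation: [3.074, 0.645, 0.001]
wrist_force: [-0.4, 1.0, -3.5]
opening: 51.2
finger_force: 52.9
time_s: 9.52
position: [437.2, 84.0, 188.0]
orientation: [3.075, 0.645, 0.0]
wrist_force: [-0.4, -0.0, -3.8]
opening: 51.2
finger_force: 52.9
```

```bash
python3 -m creep '[[0,0,0.1,0],[0,0,0,0],[0,0,0,0]]'; python3 -m creep '[[0,0,0.1,0],[0,0,0,0],[0,0,0,0]]'
```

```text
time_s: 9.9
position: [437.1, 84.0, 186.9]
orientation: [3.075, 0.645, -0.0]
wrist_force: [0.2, 0.2, -3.4]
opening: 50.8
finger_force: 52.9
time_s: 10.28
position: [437.2, 84.0, 186.2]
orientation: [3.074, 0.645, 0.001]
wrist_force: [-1.0, 0.6, 3.3]
opening: 51.1
finger_force: 53.5
```

Contact: the wrist force flipped from -3.4 to +3.3 N. Releasing and backing straight up.

```bash
python3 -m creep '[[0,0,0,0],[0,0,0,0],[0,0,0,0],[0,0,0,0],[0,0,0,0],[0,0,0,0]]' 1; python3 -m creep '[[0,0,-1,0],[0,0,-2,0],[0,0,-3,0],[0,0,-3,0],[0,0,-3,0],[0,0,-2,0],[0,0,0,0],[0,0,0,0]]'; python3 - <<'E'
from h import *
for c in ['scene','side','wrist']:
    m,T=pose(c); im,d=viewer.read_camera(c); cv2.imwrite(f'pics/{c}2.png',im[:,:,::-1])
    for n in ['bottle_mid','tile','jar']:
        for r in spotter.landmark_of(c,n)[:2]: print(c,n,np.round(r['position'],1),round(r['score'],2))
    P=cloud(m,T,d,np.ones(d.shape,bool)); t=P[(P[:,2]>144)&(P[:,2]<156)&(np.hypot(P[:,0]-437,P[:,1]-84)<45)]
    if len(t)>50: print('cap',cv2.minEnclosingCircle(t[:,:2].astype(np.float32)),np.median(t[:,2]))
E
```

```text
time_s: 11.02
position: [437.1, 84.0, 185.9]
orientation: [3.075, 0.645, 0.0]
wrist_force: [1.0, 0.1, -0.4]
opening: 85.3
finger_force: 0.0
time_s: 12.02
position: [436.8, 84.0, 325.3]
orientation: [-3.074, -0.645, 0.002]
wrist_force: [-0.8, 0.3, -0.6]
opening: 85.4
finger_force: 0.0
scene bottle_mid [434.3  85.1  79.3] 0.77
scene tile [439.8  84.1   0.9] 0.77
scene jar [649.6 -72.7  54.3] 0.69
scene jar [ 503.6 -124.4   -1. ] 0.55
cap ((436.28302001953125, 83.97489929199219), 26.406965255737305) 151.15722087308916
side bottle_mid [433.7  79.6  77.7] 0.97
side bottle_mid [4.371e+02 9.140e+01 4.000e-01] 0.57
side tile [438.9  88.7  -2.7] 0.9
side jar [ 650.7 -234.4    0.7] 0.85
side jar [ 504.6 -116.8   -2.6] 0.79
cap ((436.4763488769531, 82.3042221069336), 26.3668212890625) 149.50502644621352
wrist jar [ 649.7 -236.7   -1.9] 0.72
wrist jar [655.   27.9   2.4] 0.72
cap ((435.8720397949219, 84.21353912353516), 26.0394344329834) 150.43583642531325
```

View pics/scene2.png

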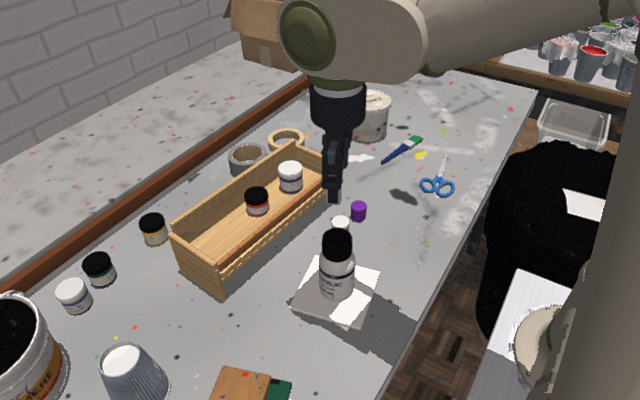

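The bottle stands upright in the middle of the tile at (337,265). The jar is where it was at (290,177), and the gripper is clear above.

```bash
python3 -c "
from bench import robot; print(robot.sign_off())"
```

```text
the job is handed in; nothing more can be done
None
```

The paint bottle is standing upright and released near the centre of the mixing tile (within about 5 mm by the cameras), the jars are still in the rack, and I handed the job in at about 12 s; the hand-in returned no verdict.

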